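Release the brake of a tube slide and push it to its marked stop

ROBOT

A 6-joint arm with a two-finger parallel gripper is mounted at the origin on a cart in front of the work surface, level with it; the furniture and walls round the work are solid. World frame = base frame: x ahead of the robot, y to its left, z up, the work surface at z = 0. Lengths are in m, angles in rad, forces in N, time in s.
With the tool pointing down it reaches from about 0.35 to 0.775 m from the base axis. Payload 7.3 kg.
Tool frame: the origin (TCP) lies midway between the tips of the shut fingers; the grasp point (between the pads) lies robot.grasp_offset behind it (robot.grasp_offset is the distance from the TCP to the grasp point, in m); z points along the fingers, x is the direction in which the jaws open and shut, and the axes are right-handed (so a half turn about z gives the same grasp; the last joint's range is limited). The gripper opens to 92 mm and grips with 3 to 60 N. Pads are 19 mm wide; open, the fingers measure 130 mm over their backs; the gripper's body (75 mm by 190 mm) begins 47 mm behind the grasp point.
Start: joints at [0.989, 0.342, 1.524, -0, 1.275, -0.146], TCP at [0.222, 0.476, 0.227] pointing down, gripper open.
Joint ranges: [-2.53, 2.53], [-0.77, 2.02], [0.04, 2.7], [-1, 4.14], [0.28, 2.66], [-3.11, 3.11]. Speed limits (rad/s): [2.57, 2.57, 3.14, 3.14, 3.14, 3.14].

INTERFACE

Orientations are given as [roll, pitch, yaw] about the fixed x, y, z axes, in that order (R = Rz(yaw) Ry(pitch) Rx(roll)).
In Python, from cell import robot gives the robot as it stands. The module is installed in compiled form; this text tells all that it offers.
- The arm moves only by the tool move_arm, never from a script. Its argument "increments" is a list of rows, each a list of 7 numbers: the finger opening in mm, from 0 to 91.8, then the shift along the tool's x, y, z in mm, then the turn, a rotation vector about the tool's x, y, z in rad. A call has 1 to 12 rows; each row shifts and turns the pose as measured when the row begins, along the tool's axes as they then stand; what a row does not reach is not made up. A row lasts 1/8 s, in which the tool goes at most 62.5 mm and 10.7 degrees, less where a joint would pass 70% of its speed; a pose out of reach is approached as far as the arm can. A call is refused whole if a number of a shift passes 62.5 or a number of a turn 0.188, either way. A call with a gripper value outside its range is refused whole. The fingers move at their own pace and stop on an object; "newtons" is the grip in N (left out, the last holds). Time passes only in rows, so rows that do not move let the fingers close. It gives the time, the measured TCP pose, the force and the opening at its end, in the units of the state.
- robot.observe(): the state, without advancing time (a new reading comes with each control period).
- robot.read_camera(name): name is "scene" or "side" or "wrist"; returns a dict with "img" (420x560x3 uint8, red, green, blue), "fx", "fy", "cx", "cy" (pixels), "k1" (the pictures are not rectified: a ray, as slopes to the right and down, at radius r is drawn at 1 + k1 r^2 times it, then the intrinsics apply), "T" (4x4, takes a point from camera to world coordinates). Camera axes: x right, y down, z forward; pixel columns grow to the right and rows downward; lengths in m; the calibration is good to about 2 mm. A picture is of the moment at which its call begins. There is no depth.
- robot.hand_in(): hands the job in, once; it reports no verdict.
Trained networks look in the newest picture that a camera, given by its name, has taken for a name from the list of things; names that differ only in an ending like _2 or _b are one class to them, and where a whole thing is asked for, a point or a joint stands for the part that bears it (a point fixed in the world has none). Each returns a list of dicts, best first, with "conf" (0 to 1); they miss things now and then, are a little off and sometimes report something else, mostly with a low value. They report only what shows in the picture. A call takes as long as a camera call.
- robot.look_for(thing, camera): "rect" ([left, top, width, height] in pixels, round what is visible of it).
The state is a dict: "time": time; "qpos": joint angles; "qvel": joint speeds; "joint_efforts": joint torques, N m; "tool_pos": TCP position; "tool_rot": TCP orientation; "contact_force": force on the tool from outside, world axes, zero at the start; "torque": the same for the moment, N m; "opening": finger opening in m.
Only numpy, scipy, OpenCV 4.12 (cv2) and the standard library are available. Lean on these libraries where they do the work, as an engineer would, in place of code of your own. Each camera call takes 0.05 s, during which the arm holds its last target.

TASK

On the slide rail, press down the black square pad in the middle of the carriage to free its brake, and with the pad kept down push the carriage along the rail until it meets the stop marked by a round knob. Then let go, so that the pad springs up and the brake holds the carriage there. Only press and push: pick nothing up, and leave the things round the rail where they are.

Things in the scene. Friction and masses are not known exactly. Their poses are not given: they have to be found in the camera images.
- rail: fixed slide rail on the worktop: aluminium plate 100 x 420 mm, 10 mm thick, with guide bars to 21.5 mm high. Origin at the centre of its underside; its y axis is the direction of travel (roughly left-right), z up
- pad_top (a point): centre of the top face of the black square pad (44 x 44 mm) in the middle of the carriage. At rest 41 mm to 42 mm above the worktop and 7 to 8 mm proud of the carriage plate round it. Axes as the rail's
- plate_mid (a point): middle of the grey carriage (plate 100 mm along the rail, top 34 mm above the worktop). Two ledges, 12 mm thick, cross it: inner faces 30 mm either way along the rail from here, tops 48 mm high; a fingertip on the pad may drag it by friction or push the ledge ahead. Bumpers end 54 mm from here along the rail. A tube lies clipped at the far edge: axis 51 mm off in the rail's +x, top 50 mm high
- carriage (a joint): position of the carriage along the rail's y axis, m; 0 at the rail's middle. Starts within 50 mm of it. With the pad up a brake holds it (over 25 N to drag it, which is not allowed); with the pad pressed 2 mm or more it slides with about 2 N
- pad (a joint): how far the pad is pressed down, m: 0 to -0.001 at rest, 0.005 fully down. Sprung: 6 to 10 N presses it down; springs up when let go
- knob_stop: the marked stop, clamped across the rail towards one of its ends (either, from run to run): dark steel block 72 mm across the rail, 24 mm along it, its top 40 mm above the worktop, on top of it a round black knob 32 mm across, its top 56 mm above the worktop. Origin at the centre of the block's underside, 10 mm above the worktop. The carriage's bumper meets the block when pad centre and stop centre are 67 mm apart
- plain_stop: the other stop, towards the rail's other end: the same block without a knob. Origin likewise
- label_roll: white roll of labels, 66 mm across, 26 mm high, lying flat in front of the rail. Bystander, loose; origin at the centre of its underside
- marker: marker pen 133 mm long, 12 mm thick, lying in front of the rail. Bystander, loose; origin at the centre of its underside
- tape_roll: roll of tape, 69 mm across, 19 mm high, lying beyond the rail's right end. Bystander, loose; origin at the centre of its underside
- timer: small white count-down timer, 39 x 68 x 62 mm, standing beyond the rail's left end. Bystander, loose; origin at the centre of its underside
- forceps: steel forceps, 144 mm long, 9 mm high, lying to the left. Bystander, loose; origin at the centre of its underside
- tip_box: yellow box of pipette tips with clear lid, 88 x 124 x 80 mm, to the left. Bystander, loose; origin at the centre of its underside

How it is judged:
By the outcome, as a careful person would: the job done as asked, in the order asked, and still so for the second after the job is handed in, with the robot touching nothing.
It also fails if it takes over 35 s, if anything falls off the work surface, if the arm or the gripper's body presses on something with over 40 N, if the wrist force passes 120 N, or if a joint passes its speed limit or range.

## Working session

There is one attempt and no reset: what is moved stays moved. The work goes in short steps, Python scripts to look and compute and a tool call to move; the robot and the scene stay as the last step left them, time stands still between calls to the robot, and variables do not carry over. Pictures are saved under pics/ and viewed, and the job is handed in when it is done.

Besides the shell and the picture viewer there is one more tool, called after "Request:" as name(argument=value, ...), one argument or row to a line, values as JSON. move_arm: Moves the arm, as the interface text tells. Its arguments: {"type":"object","properties":{"increments":{"type":"array"},"newtons":{"type":"number"}},"required":["increments"]}

```bash
mkdir -p pics
cat > h.py <<'E'
import numpy as np, cv2
from cell import robot
def snap(n,f):
    c=robot.read_camera(n); cv2.imwrite('pics/'+f,cv2.cvtColor(c['img'],cv2.COLOR_RGB2BGR)); return c
def ray(c,u,v):
    d=np.array([(u-c['cx'])/c['fx'],(v-c['cy'])/c['fy']]); s=d.copy()
    for _ in range(30): s=d/(1+c['k1']*(s@s))
    T=np.array(c['T']); return T[:3,3],T[:3,:3]@np.array([s[0],s[1],1])
def atz(c,u,v,z):
    o,d=ray(c,u,v); return o+d*(z-o[2])/d[2]
def proj(c,p):
    T=np.array(c['T']); q=T[:3,:3].T@(np.array(p)-T[:3,3]); s=q[:2]/q[2]; s=s*(1+c['k1']*(s@s))
    return s[0]*c['fx']+c['cx'],s[1]*c['fy']+c['cy']
E
python3 - <<'E'
from h import *
Z=dict(pad_top=.0415,plate_mid=.034,knob_stop=.03,plain_stop=.03,rail=.01,tip_box=.04,timer=.03)
for n in ['scene','side','wrist']:
    c=snap(n,n+'0.png')
    print(n,np.array(c['T'])[:3,3].round(3))
    for t in Z:
        for r in robot.look_for(t,n)[:1]:
            x,y,w,h=r['rect']; print(' ',t,round(r['conf'],2),np.round(r['rect']),atz(c,x+w/2,y+h/2,Z[t]).round(3))
s=robot.observe();print(s['time'],s['tool_pos'],s['tool_rot'],s['contact_force'],s['opening'],robot.grasp_offset)
E
```

```text
scene [-0.266  0.902  0.792]
  pad_top 0.41 [290. 204.  14.  12.] [0.477 0.021 0.041]
  plate_mid 0.7 [282. 198.  34.  30.] [0.468 0.023 0.034]
  knob_stop 0.5 [291. 209.  18.   6.] [0.475 0.01  0.03 ]
  plain_stop 0.59 [304. 183.  22.  12.] [ 0.53  -0.137  0.03 ]
  rail 0.82 [258. 183.  74.  80.] [0.465 0.047 0.01 ]
  tip_box 0.74 [142. 233.  53.  55.] [0.586 0.448 0.04 ]
  timer 0.63 [244. 237.  17.  34.] [0.438 0.267 0.03 ]
side [ 0.399 -0.968  0.683]
  pad_top 0.68 [254. 222.  24.   8.] [0.485 0.021 0.041]
  plate_mid 0.97 [246. 212.  49.  37.] [0.496 0.012 0.034]
  knob_stop 0.82 [232. 193.  27.  22.] [0.441 0.162 0.03 ]
  plain_stop 0.93 [278. 254.  26.  25.] [ 0.526 -0.135  0.03 ]
  rail 0.79 [224. 204.  98.  93.] [ 0.496 -0.043  0.01 ]
  tip_box 0.81 [273. 138.  12.  37.] [0.566 0.443 0.04 ]
  timer 0.68 [233. 177.  19.  16.] [0.437 0.273 0.03 ]
wrist [0.162 0.503 0.385]
  tip_box 0.58 [392. 394.   5.  10.] [0.563 0.493 0.04 ]
1.2 [0.22159907 0.47596692 0.22674127] [ 3.14159045e+00 -1.17110343e-04  1.13499854e+00] [ 0.47349497 -0.2601972  -0.04596926] 0.0918293360930387 0.0188
```

Run:
```python
import cv2
a=cv2.imread('pics/scene0.png');b=cv2.imread('pics/side0.png')
cv2.imwrite('pics/a.png',cv2.resize(a[160:300,130:350],None,fx=3.6,fy=3.6,interpolation=2))
cv2.imwrite('pics/b.png',cv2.resize(b[130:310,200:350],None,fx=3.3,fy=3.3,interpolation=2))
```

```text
(no output)
```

View pics/a.png

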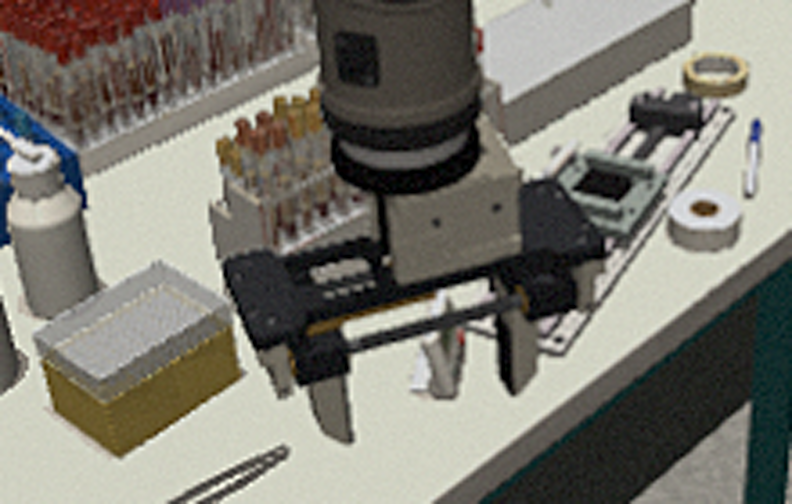

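View pics/b.png

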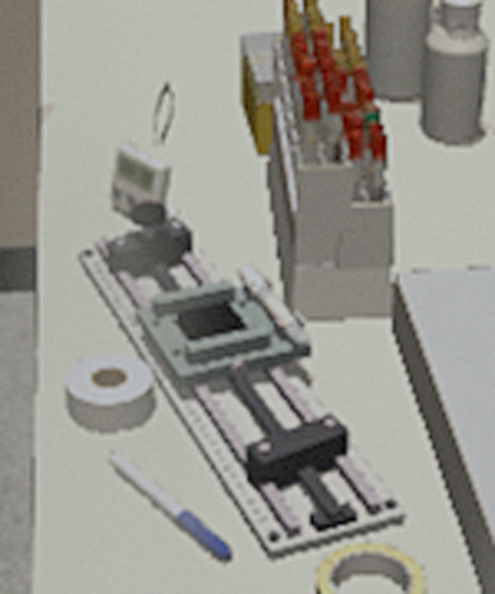

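View pics/wrist0.png

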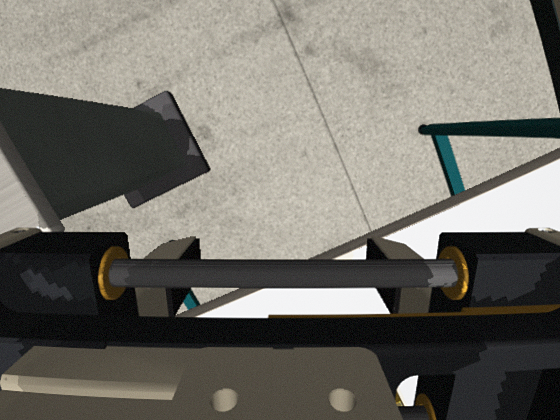

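The side view puts the knob at the left (+y) end, near (0.44, 0.16). The pad is near (0.483, 0.02), and the rail is turned about +16°. I'll move over it at height with the fingers shut, turning the tool so its long side lies along the rail.

Request:
move_arm(
  increments=[
    [0,-30,42,0,0,0,0],
    [0,-30,42,0,0,0,0],
    [0,-30,42,0,0,0,0],
    [0,-30,42,0,0,0,0],
    [0,-30,42,0,0,0,0],
    [0,-30,42,0,0,0,0],
    [0,-30,42,0,0,0,0],
    [0,-30,42,0,0,0,0],
    [0,0,0,0,0,0,-0.18],
    [0,0,0,0,0,0,-0.18],
    [0,0,0,0,0,0,-0.18],
    [0,0,0,0,0,0,-0.18],
  ],
)

```text
time: 2.7
tool_pos: [0.4329, 0.105, 0.2275]
tool_rot: [3.136, -0.0, 1.876]
contact_force: [0.0, -0.0, -0.4]
opening: 0.0006
```

Run:
```python
from h import *
Z=dict(pad_top=.0415,plate_mid=.034,knob_stop=.03,plain_stop=.03,rail=.01,timer=.03)
for n in ['wrist','scene','side']:
    c=snap(n,n+'1.png')
    print(n,np.array(c['T'])[:3,3].round(3))
    for t in Z:
        for r in robot.look_for(t,n)[:1]:
            x,y,w,h=r['rect']; print(' ',t,round(r['conf'],2),np.round(r['rect']),atz(c,x+w/2,y+h/2,Z[t]).round(3))
s=robot.observe();print(s['time'],s['tool_pos'],s['tool_rot'],s['contact_force'],s['opening'],s['qpos'])
```

```text
wrist [0.369 0.084 0.385]
  pad_top 0.65 [183. 186.  42.  41.] [0.477 0.022 0.041]
  plate_mid 0.89 [159. 166.  90.  80.] [0.48  0.021 0.034]
  knob_stop 0.7 [313. 173.  32.  58.] [0.431 0.161 0.03 ]
  plain_stop 0.9 [ 56. 170.  45.  64.] [ 0.522 -0.13   0.03 ]
  rail 0.67 [ 35. 161. 332.  90.] [0.488 0.012 0.01 ]
  timer 0.85 [376. 206.  69.  41.] [0.43  0.268 0.03 ]
scene [-0.266  0.902  0.792]
  pad_top 0.49 [290. 207.  15.  10.] [0.47  0.027 0.041]
  plate_mid 0.8 [275. 197.  43.  30.] [0.479 0.022 0.034]
  knob_stop 0.81 [267. 227.  25.  19.] [0.436 0.15  0.03 ]
  plain_stop 0.52 [305. 187.  20.  10.] [ 0.517 -0.123  0.03 ]
  rail 0.86 [259. 185.  72.  75.] [0.465 0.045 0.01 ]
  timer 0.54 [245. 239.  15.  29.] [0.442 0.263 0.03 ]
side [ 0.399 -0.968  0.683]
  pad_top 0.68 [252. 223.  21.   8.] [0.478 0.022 0.041]
  plate_mid 0.96 [244. 213.  51.  36.] [0.492 0.011 0.034]
  knob_stop 0.88 [232. 195.  28.  17.] [0.443 0.162 0.03 ]
  plain_stop 0.87 [275. 253.  28.  28.] [ 0.523 -0.136  0.03 ]
  rail 0.95 [224. 201.  98.  99.] [ 0.496 -0.041  0.01 ]
  timer 0.71 [231. 180.  24.  15.] [0.438 0.259 0.03 ]
3.75 [0.43279942 0.10511742 0.22742037] [ 3.13591800e+00 -3.03712281e-04  1.87060836e+00] [-0.67468096 -0.05207237  0.19154356] 0.000503825187587069 [ 6.47010754e-02  1.91918983e-01  1.73024318e+00  1.72597097e-03
  1.21398319e+00 -1.80650488e+00]
```

View pics/wrist1.png

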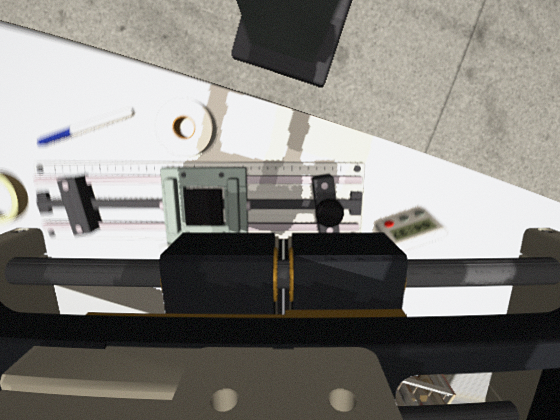

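View pics/scene1.png

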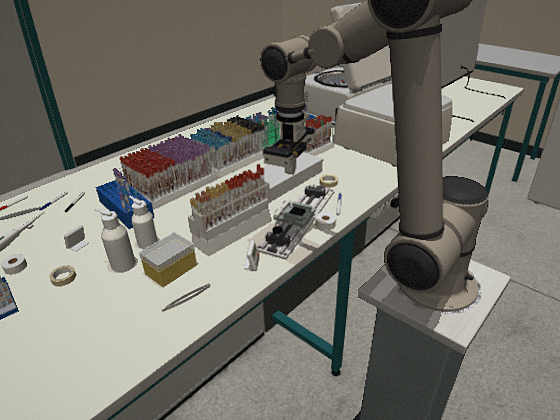

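Run:
```python
from h import *
c=snap('wrist','wrist2.png');im=c['img']
g=im.max(2)[180:232,178:232]; m=((g<45).astype(np.uint8)); n,l,st,ce=cv2.connectedComponentsWithStats(m)
k=1+np.argmax([st[i,4]*(np.hypot(*(ce[i]-[26,26]))<12) for i in range(1,n)])
print(st[k],ce[k]+[178,180])
u,v=ce[k]+[178,180]; print('pad',atz(c,u,v,.0415))
r=cv2.minAreaRect(np.argwhere(l==k)[:,::-1].astype(np.float32)); print(r)
P=[atz(c,a+178,b+180,.0415) for a,b in cv2.boxPoints(r)]
for i in range(4):
    d=P[(i+1)%4]-P[i]; print(np.linalg.norm(d[:2]),np.degrees(np.arctan2(d[1],d[0])))
s=robot.observe();p=s['tool_pos'];print(p,[proj(robot.read_camera(n),p) for n in('scene','side')])
cv2.imwrite('pics/w2.png',cv2.resize(cv2.cvtColor(im[140:260,20:460],4),None,fx=1.8,fy=1.8,interpolation=2))
```

```text
[   6    6   40   39 1397] [203.08589835 206.09090909]
pad [0.47675063 0.02111226 0.0415    ]
((25.5, 25.0), (38.0, 39.0), 90.0)
0.044943228784811176 107.00945710334288
0.045358420069692956 14.36693879818806
0.04640723172934692 -72.75866963218466
0.0456366564735011 -167.45809011622163
[0.43278896 0.10513115 0.22742677] [(np.float64(289.9667691937706), np.float64(172.83898091401596)), (np.float64(241.38636782363346), np.float64(146.33814998190877))]
```

View pics/w2.png

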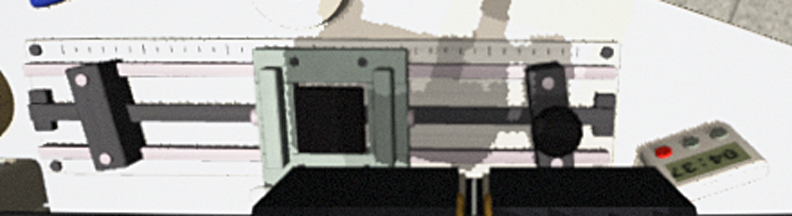

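Request:
move_arm(
  increments=[
    [0,-46,9,0,0,0,0],
    [0,-46,9,0,0,0,0],
    [0,0,0,50,0,0,0],
    [0,0,0,50,0,0,0],
    [0,0,0,40,0,0,0],
    [0,0,0,18,0,0,0],
    [0,0,0,0,0,0,0],
  ],
)

```text
time: 4.78
tool_pos: [0.4818, 0.0199, 0.066]
tool_rot: [3.131, 0.001, 1.871]
contact_force: [0.2, 0.0, 0.5]
opening: 0.0001
```

Run:
```python
from h import *
s=robot.observe();p=s['tool_pos'];print(s['time'],p,s['tool_rot'],s['contact_force'])
y=s['tool_rot'][2];ex=np.array([np.cos(y),np.sin(y)]);ey=np.array([np.sin(y),-np.cos(y)])
d=np.array([.477,.0215])-p[:2];print('tool dx dy mm',d@ex*1e3,d@ey*1e3)
for n,w in(('side',(200,150)),('wrist',None)):
    c=snap(n,n+'3.png'); print(n,proj(c,p),proj(c,[.477,.0215,.0415]))
    for t in('pad_top','knob_stop'): print(robot.look_for(t,n)[:1])
b=cv2.imread('pics/side3.png');cv2.imwrite('pics/s3.png',cv2.resize(b[150:300,200:350],None,fx=4,fy=4,interpolation=2))
```

```text
4.775 [0.4817821  0.01994995 0.0660439 ] [3.13128812e+00 1.38769969e-03 1.87097463e+00] [0.20544756 0.03834427 0.48675987]
tool dx dy mm 2.8947570225625645 -4.109925934131568
side (np.float64(264.76929015635295), np.float64(218.5956634625012)) (np.float64(262.92780553650095), np.float64(226.59847304059596))
[{'rect': [254.4, 223.9, 20.1, 5.8], 'conf': 0.72}]
[{'rect': [234.4, 191.8, 23.2, 21.2], 'conf': 0.79}]
wrist (np.float64(284.8062880663243), np.float64(251.76128497634144)) (np.float64(289.2925163494845), np.float64(230.64434275863005))
[{'rect': [251.8, 195.8, 70.5, 41.3], 'conf': 0.72}]
[{'rect': [464.3, 170.9, 86.5, 85.5], 'conf': 0.86}]
```

View pics/s3.png

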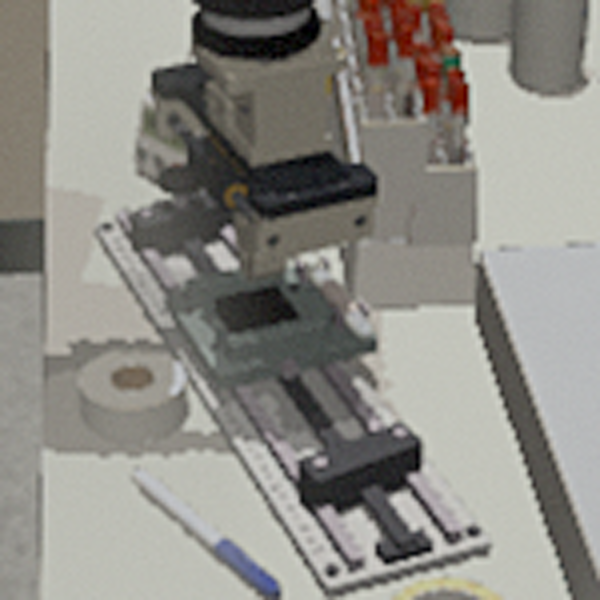

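View pics/wrist3.png

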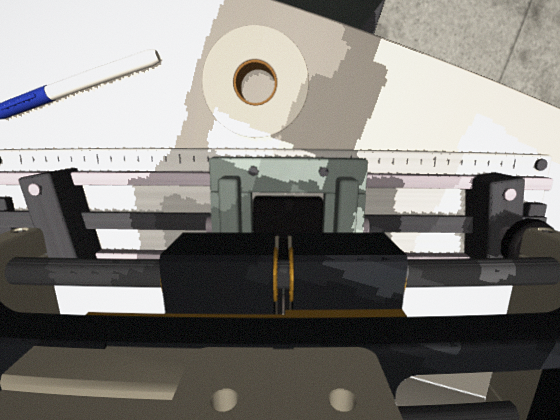

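Request:
move_arm(
  increments=[
    [0,3,-4,0,0,0,0],
    [0,0,0,10,0,0,0],
    [0,0,0,10,0,0,0],
    [0,0,0,0,0,0,0],
  ],
)

```text
time: 5.58
tool_pos: [0.4789, 0.0217, 0.0478]
tool_rot: [3.125, 0.004, 1.871]
contact_force: [0.6, 0.5, -0.2]
opening: 0.0005
```

Request:
move_arm(
  increments=[
    [0,0,0,4,0,0,0],
    [0,0,0,0,0,0,0],
  ],
)

```text
time: 5.82
tool_pos: [0.479, 0.0217, 0.0432]
tool_rot: [3.125, 0.004, 1.871]
contact_force: [0.8, -0.3, 0.1]
opening: 0.0004
```

Request:
move_arm(
  increments=[
    [0,0,-1,3,0.016,0,0],
    [0,0,0,2,0,0,0],
    [0,0,0,0,0,0,0],
  ],
)

```text
time: 6.2
tool_pos: [0.4785, 0.0214, 0.0387]
tool_rot: [3.141, 0.005, 1.871]
contact_force: [-2.8, -0.0, 5.3]
opening: 0.0006
```

Request:
move_arm(
  increments=[
    [0,0,0,2,0,0,0],
    [0,0,0,1,0,0,0],
    [0,0,0,0,0,0,0],
  ],
)

```text
time: 6.58
tool_pos: [0.4785, 0.0214, 0.0371]
tool_rot: [3.141, 0.005, 1.872]
contact_force: [-3.1, 1.7, 7.2]
opening: 0.0006
```

Request:
move_arm(
  increments=[
    [0,0,0,2,0,0,0],
    [0,0,0,2,0,0,0],
    [0,0,0,1,0,0,0],
  ],
)

```text
time: 6.95
tool_pos: [0.4786, 0.0211, 0.0362]
tool_rot: [3.139, 0.007, 1.873]
contact_force: [-4.0, -0.0, 10.1]
opening: 0.0005
```

Request:
move_arm(
  increments=[
    [0,3,0,2,0,0,0],
    [0,5,0,2,0,0,0],
    [0,5,0,2,0,0,0],
    [0,5,0,2,0,0,0],
  ],
)

```text
time: 7.45
tool_pos: [0.4744, 0.0356, 0.036]
tool_rot: [3.135, 0.014, 1.874]
contact_force: [-7.3, -3.3, 24.9]
opening: 0.0005
```

Run:
```python
from h import *
s=robot.observe();print(s['tool_pos'],s['contact_force'])
c=snap('wrist','wrist4.png')
for t in('pad_top','plate_mid','knob_stop'): print(robot.look_for(t,'wrist')[:1])
```

```text
[0.47439994 0.03556795 0.03597563] [-7.29766002 -3.33939887 24.91816587]
[{'rect': [242.0, 211.6, 78.2, 30.7], 'conf': 0.92}]
[{'rect': [187.6, 166.2, 191.0, 70.8], 'conf': 0.69}]
[{'rect': [468.5, 187.3, 69.4, 126.3], 'conf': 0.83}]
```

View pics/wrist4.png

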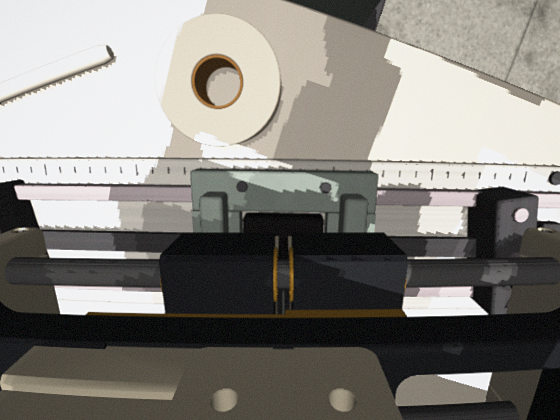

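Request:
move_arm(
  increments=[
    [0,6,-0.5,1,0.005,0.012,0],
    [0,6,0,1,0,0,0],
    [0,6,0,1,0,0,0],
    [0,6,0,1,0,0,0],
  ],
)

```text
time: 8.15
tool_pos: [0.4679, 0.0572, 0.0361]
tool_rot: [3.136, 0.005, 1.875]
contact_force: [-2.4, -2.2, 12.8]
opening: 0.0005
```

Request:
move_arm(
  increments=[
    [0,6,0,1.2,0.004,0.005,0.004],
    [0,6,0,1.2,0,0,0],
    [0,6,0,1.2,0,0,0],
    [0,6,0,1.2,0,0,0],
  ],
)

```text
time: 8.65
tool_pos: [0.4614, 0.0788, 0.0361]
tool_rot: [3.137, 0.005, 1.873]
contact_force: [-4.3, -2.8, 15.6]
opening: 0.0001
```

Run:
```python
from h import *
s=robot.observe();print(s['tool_pos'],s['contact_force'])
c=snap('wrist','wrist5.png');c=snap('side','side5.png')
b=cv2.imread('pics/side5.png');cv2.imwrite('pics/s5.png',cv2.resize(b[150:300,200:350],None,fx=4,fy=4,interpolation=2))
```

```text
[0.46139721 0.07884177 0.03609163] [-4.34716334 -2.81797738 15.62363097]
```

View pics/wrist5.png

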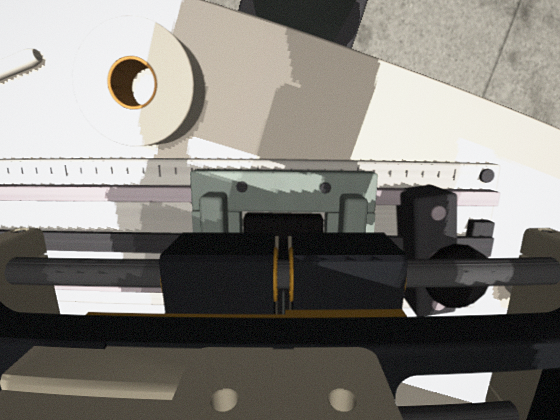

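View pics/s5.png

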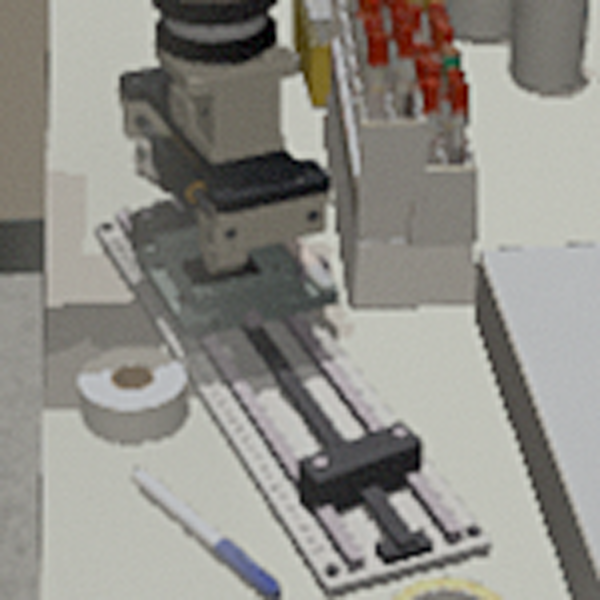

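Request:
move_arm(
  increments=[
    [0,5,0,1.2,0.004,0.005,0],
    [0,4,0,1.2,0,0,0],
    [0,3,0,1.2,0,0,0],
  ],
)

```text
time: 9.12
tool_pos: [0.4581, 0.0899, 0.0361]
tool_rot: [3.139, 0.002, 1.874]
contact_force: [-3.3, -2.8, 16.0]
opening: 0.0006
```

Request:
move_arm(
  increments=[
    [0,3,0,1.2,0,0,0],
    [0,3,0,1.2,0,0,0],
  ],
)

```text
time: 9.38
tool_pos: [0.4566, 0.095, 0.0361]
tool_rot: [3.138, 0.004, 1.875]
contact_force: [-4.3, -2.6, 15.6]
opening: 0.0003
```

Request:
move_arm(
  increments=[
    [0,3,0,1.2,0,0,0],
    [0,3,0,1.2,0,0,0],
  ],
)

```text
time: 9.62
tool_pos: [0.4568, 0.0985, 0.0361]
tool_rot: [3.134, 0.009, 1.877]
contact_force: [-0.7, -7.4, 11.9]
opening: 0.0006
```

Request:
move_arm(
  increments=[
    [0,3,0,1.5,0.006,0.006,0],
    [0,3,0,1.5,0,0,0],
  ],
)

```text
time: 9.88
tool_pos: [0.4571, 0.1008, 0.036]
tool_rot: [3.137, 0.01, 1.879]
contact_force: [-2.5, -12.1, 17.1]
opening: 0.0004
```

Run:
```python
from h import *
s=robot.observe();print(s['tool_pos'],s['contact_force'])
c=snap('wrist','wrist6.png')
```

```text
[0.45714035 0.10082629 0.03604202] [ -2.47133349 -12.13185986  17.06619078]
```

View pics/wrist6.png

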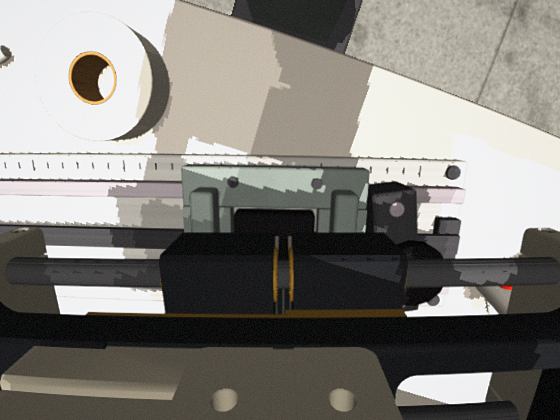

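Request:
move_arm(
  increments=[
    [0,1,0,0,0,0,0],
    [0,0,0,-8,0,0,0],
    [0,0,0,-20,0,0,0],
    [0,0,0,-40,0,0,0],
    [0,0,0,-50,0,0,0],
    [0,-50,0,-30,0,0,0],
    [0,-50,0,0,0,0,0],
    [0,0,0,0,0,0,0],
  ],
)

```text
time: 10.92
tool_pos: [0.4874, 0.0052, 0.1919]
tool_rot: [3.134, 0.013, 1.882]
contact_force: [-0.1, -0.1, 1.1]
opening: 0.0005
```

Run:
```python
from h import *
Z=dict(pad_top=.0415,plate_mid=.034,knob_stop=.03,plain_stop=.03)
s=robot.observe();print(s['time'],s['tool_pos'],s['contact_force'])
for n in ['wrist','side','scene']:
    c=snap(n,n+'7.png');print(n)
    for t in Z:
        for r in robot.look_for(t,n)[:1]:
            x,y,w,h=r['rect']; print(' ',t,round(r['conf'],2),np.round(r['rect']),atz(c,x+w/2,y+h/2,Z[t]).round(3))
b=cv2.imread('pics/side7.png');cv2.imwrite('pics/s7.png',cv2.resize(b[150:300,200:350],None,fx=4,fy=4,interpolation=2))
b=cv2.imread('pics/wrist7.png');cv2.imwrite('pics/w7.png',cv2.resize(b[130:260,150:480],None,fx=2.4,fy=2.4,interpolation=2))
```

```text
10.925 [0.48736144 0.00516558 0.19189181] [-0.11885601 -0.09635332  1.05294596]
wrist
  pad_top 0.73 [352. 175.  48.  40.] [0.456 0.093 0.041]
  plate_mid 0.74 [322. 149. 104. 102.] [0.462 0.096 0.034]
  knob_stop 0.55 [421. 159.  49.  74.] [0.435 0.17  0.03 ]
  plain_stop 0.55 [135. 153.  40.  71.] [ 0.523 -0.131  0.03 ]
side
  plate_mid 0.72 [233. 199.  50.  33.] [0.47  0.09  0.034]
  knob_stop 0.67 [235. 189.  26.  19.] [0.449 0.189 0.03 ]
scene
  pad_top 0.44 [280. 217.  20.  15.] [0.442 0.099 0.041]
  plate_mid 0.97 [264. 208.  44.  35.] [0.458 0.101 0.034]
  knob_stop 0.65 [267. 227.  26.  19.] [0.433 0.152 0.03 ]
  plain_stop 0.48 [306. 186.  20.  10.] [ 0.519 -0.131  0.03 ]
```

View pics/s7.png

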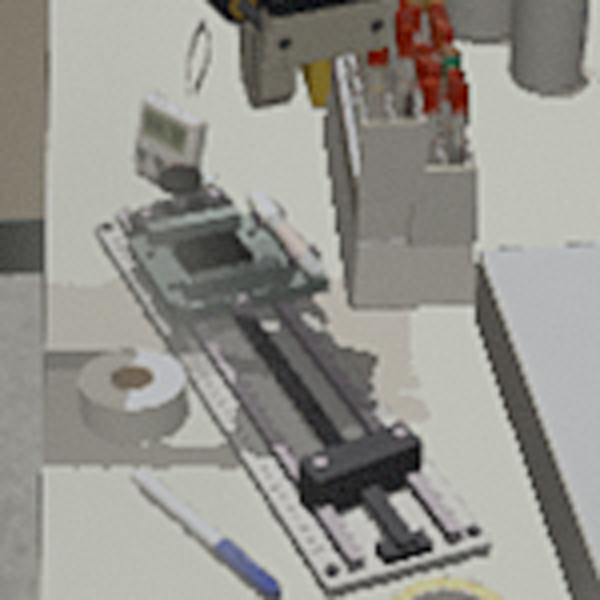

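View pics/w7.png

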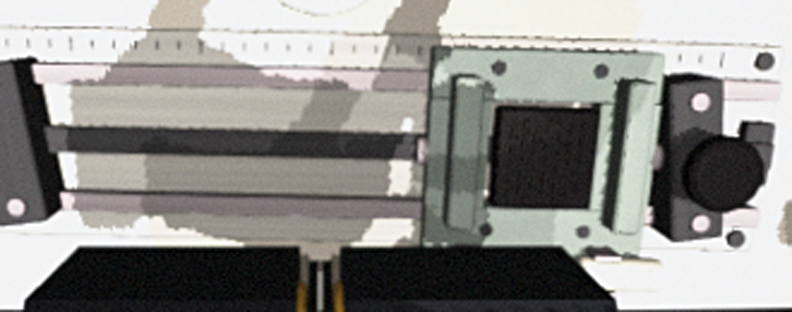

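Run:
```python
from h import *
c=robot.read_camera('wrist')
f=lambda a,b,z:atz(c,150+a/2.4,130+b/2.4,z)[:2]
yaw=np.radians(106.8);e=np.array([np.cos(yaw),np.sin(yaw)])
p=f(546,157,.0415);print(p)
for q,z in(((669,80),.04),((669,235),.04),((719,78),.04),((721,235),.04),((663,60),.034),((428,60),.034),((725,172),.056)): print(q,((f(*q,z)-p)@e*1e3).round(1))
s=robot.observe();print(s['time'],s['contact_force'])
```

```text
[0.45408369 0.09699242]
(669, 80) 49.8
(669, 235) 59.4
(719, 78) 71.4
(721, 235) 83.3
(663, 60) 48.9
(428, 60) -52.0
(725, 172) 71.3
11.725 [ 0.35816611 -0.372638   -0.40553003]
```

```bash
python3 -c "
from cell import robot
print(robot.hand_in())"
```

```text
the job is handed in; nothing more can be done
None
```

The carriage is against the knob stop with the pad released, and I handed the job in at about 11.7 s. With the fingers shut, I pressed the pad about 5 mm down. I kept it down with 10–25 N and pushed the carriage about 80 mm along the rail to the left. Then I lifted straight up and moved the arm clear.

**Contact with the stop:** At the end of the push the carriage stood still. The sideways force rose from about 3 N to 12 N, and the fingertip slid about 4 mm on the pad.

**Position afterwards:** In the wrist picture, the near face of the stop is about 54.6 mm from the pad centre, averaged over two edge points (49.8 and 59.4 mm), where 55 mm is expected. The stop's centre comes out at about 66 mm from the block's edges, where 67 mm is expected.

**Disagreements:** The knob alone measured 71 mm, and the trained networks' positions for the stop and pad scattered by 1–3 cm between cameras. I relied on the edge measurements and the contact force instead.

**Not measured:** I did not measure the pad's height after release; I only saw it standing free with the arm away. The label roll, marker, timer and the rest of the surroundings looked unmoved in the pictures, but I did not check each one by measurement.

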